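Slide the display tray under its stand

TASK

On the shop's sale table, slide the loose wooden display tray lengthways, far end first, under the empty one of the two bridge-shaped wooden stands, all the way in until it meets the low stop at the back, with its upright grip left sticking out in front, and let go. Leave the tray already under the other stand and the wooden trinket box where they are.

Things in the scene. Friction and masses are not known exactly. Their poses are not given: they have to be found in the camera images.
- tray: Loose shallow wooden tray ahead of the robot: 164 long (x), 80 wide (y), walls 26 high, ~350 g, 4 white chopstick rests fixed in it. Origin: centre of underside; x along its length to the far end (+82), z up. On the near end's solid lip stands a wooden grip, 24 (x) by 16 (y), from 26 up to 75 high, centred at x = -66, y = 0. Slides readily on the table when moved by the grip. (mm)
- stand_free: Empty fixed dark wood bridge, no floor, front (-x) open to the robot; on the left or right. 133 deep (x), 130 wide (y), 58 high; passage 104 wide, 45 high. Origin: centre of underside; front edge x = -66.5; stop rail 20 high at the back, inner face x = +53.5. Tray fully in: its origin at x = -28.5, y = 0 here, grip's centre 28 before the roof. 75 high vase on the roof at x = 25. (mm)
- home_tray: A tray of the same shape as the loose one, with blue ceramic knobs in it, already fully in under the other, identical stand (a small blue cup on that roof); only its front lip and grip show. Origin and axes as for the loose tray. To be left where it is.
- trinket_box: Closed wooden trinket box, 106 x 86 mm, 72 mm high with its lid, with an upright grip 30 mm high in the middle of the lid; too tall for the stands. It stands off to one side. Origin: centre of its underside. To be left where it is.
Mind the look-alikes: they are no part of the job. What is shaped like the tray but purple or turquoise is not meant.

How it is judged:
By the outcome, as a careful person would: the job done as asked, in the order asked, and still so for the second after the job is handed in, with the robot touching nothing.
It also fails if it takes over 35 s, if anything falls off the work surface, if the arm or the gripper's body presses on something with over 40 N, if the wrist force passes 120 N, or if a joint passes its speed limit or range.

ROBOT

A 7-joint arm with a two-finger parallel gripper is mounted at the origin on the work surface. World frame = base frame: x ahead of the robot, y to its left, z up, the work surface at z = 0. Lengths are in m, angles in rad, forces in N, time in s.
With the tool pointing down it reaches from about 0.425 to 0.95 m from the base axis. Payload 4.7 kg.
Tool frame: the origin (TCP) lies at the very end of the fingers, on their centre line; the grasp point (between the pads) lies 19 mm behind it; z points along the fingers, y is the direction in which the jaws open and shut (so a half turn about z gives the same grasp; the last joint's range is limited). The gripper opens to 85 mm and grips with 20 to 120 N. Pads are 22 mm wide; open, the fingers measure 114 mm over their backs; the gripper's body (76 mm by 85 mm) begins 54 mm behind the grasp point. The pads swing forward as they close: fully open they stand 13 mm farther back than shut.
Start: joints at [1.311, 0.469, -0.049, 1.532, 0.024, 1.141, -0.082], TCP at [0.154, -0.657, 0.231] pointing down, gripper open.
Joint ranges: [-2.59, 2.59], [-0.33, 1.99], [-1.39, 1.29], [0.1, 2.45], [-1.04, 4.18], [0.21, 1.99], [-2.66, 2.66]. Speed limits (rad/s): [2.57, 2.57, 3.14, 3.14, 3.14, 3.14, 3.14].

INTERFACE

Orientations are given as a rotation vector (axis times angle).
In Python, from station import read_state, capture, hand_in gives the robot as it stands.
- The arm moves only by the tool arm_command, never from a script. Its argument "deltas" is a list of rows, each an object with "offset": the shift along the tool's x, y, z in cm, a list of three; "angular": the turn, a rotation vector about the tool's x, y, z in rad, a list of three; "hand": the opening, from 0 (shut) to 1 (fully open). In form: [{"offset": [x, y, z], "angular": [wx, wy, wz], "hand": hand}, ...]. A call has 1 to 5 rows; each row is the pose to reach, as a shift and turn from the pose measured when the call began, along the tool's axes at that moment; what a row does not reach only later rows make up. A row lasts 1/12 s, in which the tool goes at most 41.7 mm and 7.16 degrees, less where a joint would pass 70% of its speed; a pose out of reach is approached as far as the arm can. A call with a gripper value outside its range is refused whole. The fingers move at their own pace and stop on an object; the grip force is fixed at half the most. Time passes only in rows, so rows that repeat a pose let the fingers close. It gives the time, the measured TCP pose, the force and the opening at its end, in the units of the state.
- read_state(): the state, without advancing time (a new reading comes with each control period).
- capture(name): name is "scene" or "top" or "wrist"; returns a dict with "image" (420x560x3 uint8, red, green, blue), "fx", "fy", "cx", "cy" (pixels), "rvec" (rotation vector, rad) and "tvec" (3), from world to camera coordinates, as OpenCV has them. Camera axes: x right, y down, z forward; pixel columns grow to the right and rows downward; lengths in m; the calibration is good to about 2 mm. A picture is of the moment at which its call begins. There is no depth.
- hand_in(): hands the job in, once; it reports no verdict.
The state is a dict: "time": time; "joint_positions": joint angles; "joint_velocities": joint speeds; "joint_efforts": joint torques, N m; "eef_pos": TCP position; "orientation": TCP orientation; "force": force on the tool from outside, world axes, zero at the start; "wrist_torque": the same for the moment, N m; "finger_gap": opening from 0.0 (shut) to 1.0 (fully open).
Only numpy, scipy, OpenCV 4.12 (cv2) and the standard library are available. Lean on these libraries where they do the work, as an engineer would, in place of code of your own. Each camera call takes 0.05 s, during which the arm holds its last target.

## Working session

There is one attempt and no reset: what is moved stays moved. The work goes in short steps, Python scripts to look and compute and a tool call to move; the robot and the scene stay as the last step left them, time stands still between calls to the robot, and variables do not carry over. Pictures are saved under pics/ and viewed, and the job is handed in when it is done.

Besides the shell and the picture viewer there is one more tool, called as name([rows], argument=value, ...), one row to a line, values as JSON. arm_command: Moves the arm, as the interface text tells. Its arguments: {"type":"object","properties":{"deltas":{"type":"array","items":{"type":"object","properties":{"offset":{"type":"array","items":{"type":"number"}},"angular":{"type":"array","items":{"type":"number"}},"hand":{"type":"number"}}}}},"required":["deltas"]}

```bash
mkdir -p pics; ls; python3 - <<'E'
from station import *
import cv2
s=read_state();print({k:s[k] for k in('time','eef_pos','orientation','force','finger_gap')})
for n in('scene','top'):
    c=capture(n);cv2.imwrite(f'pics/{n}1.png',c['image'][:,:,::-1]);print(n,c['fx'],c['cx'],c['cy'],c['rvec'],c['tvec'])
E
```

```text
pics
{'time': 0.0, 'eef_pos': array([ 0.15429529, -0.65653531,  0.23024282]), 'orientation': array([-3.11875226e+00, -3.61656513e-01,  5.04204203e-04]), 'force': array([-0.57501042, -0.02390501,  0.12193808]), 'finger_gap': 1.0010981647211872}
scene 402.543782031519 288.60843027873466 209.29427742402152 [ 2.49688176  0.72191177 -0.18948673] [-0.45250772 -0.22891666  1.28255685]
top 521.206670007597 278.7959814338299 208.61339007183975 [ 2.1652291  -2.15146489  0.07704957] [0.00528048 0.53562658 1.18099126]
```

View pics/scene1.png

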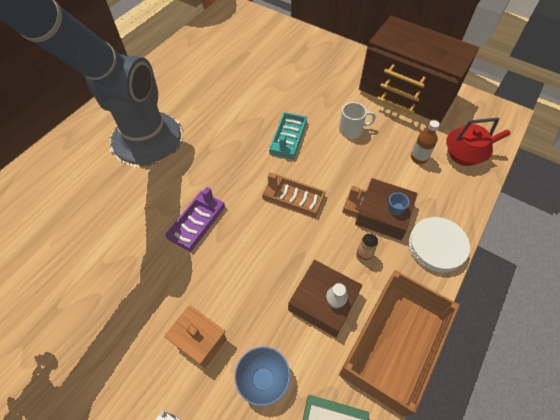

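View pics/top1.png

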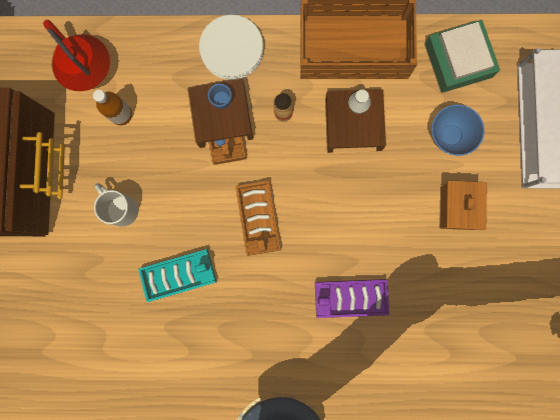

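```bash
python3 - <<'E'
import cv2
t=cv2.imread('pics/top1.png')
a=cv2.resize(t[170:265,220:300],None,fx=6,fy=6,interpolation=cv2.INTER_CUBIC);cv2.imwrite('pics/tray_c.png',a)
a=cv2.resize(t[75:165,310:400],None,fx=6,fy=6,interpolation=cv2.INTER_CUBIC);cv2.imwrite('pics/stand_c.png',a)
E
```

```text
(no output)
```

View pics/tray_c.png

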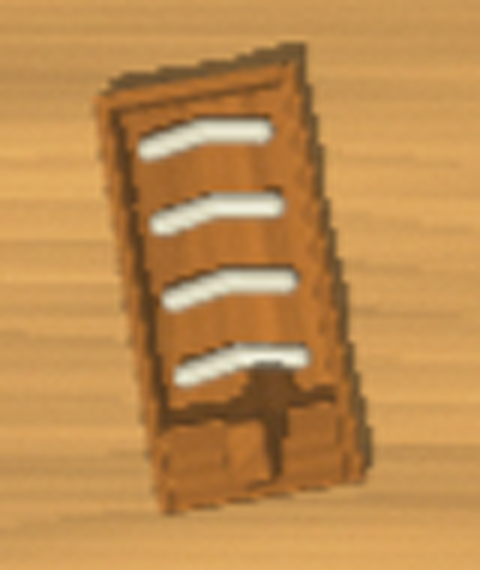

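View pics/stand_c.png

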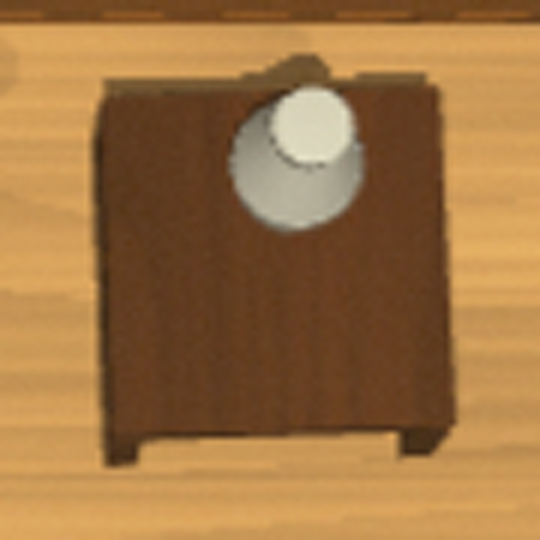

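```bash
python3 - <<'E'
import cv2
t=cv2.imread('pics/scene1.png')
a=cv2.resize(t[165:225,255:335],None,fx=7,fy=7,interpolation=cv2.INTER_CUBIC);cv2.imwrite('pics/tray_s.png',a)
a=cv2.resize(t[255:340,280:370],None,fx=6,fy=6,interpolation=cv2.INTER_CUBIC);cv2.imwrite('pics/stand_s.png',a)
E
```

```text
(no output)
```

View pics/tray_s.png

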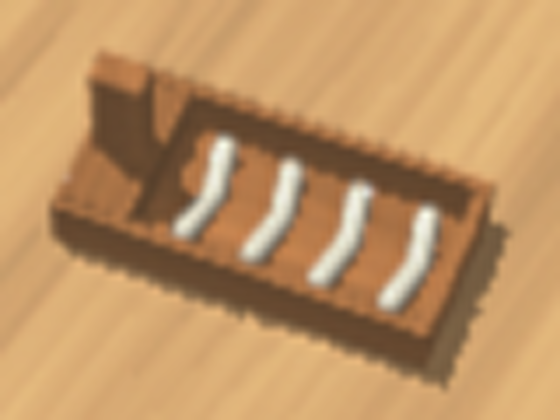

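View pics/stand_s.png

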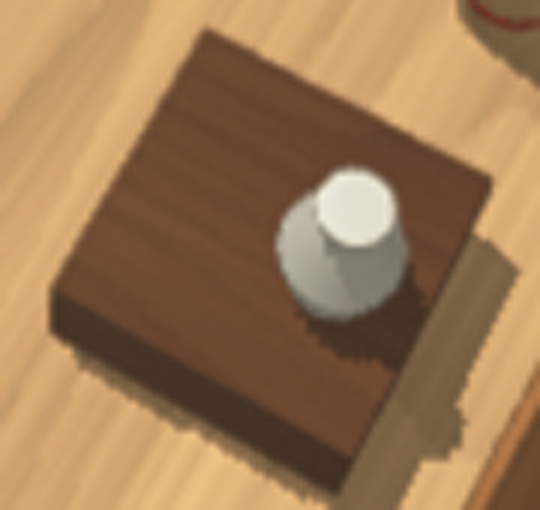

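```bash
cat > h.py <<'E'
import numpy as np,cv2
from scipy.optimize import least_squares
from station import *
def cam(c): return np.array([[c['fx'],0,c['cx']],[0,c['fy'],c['cy']],[0,0,1]]),c['rvec'],c['tvec']
def proj(c,P):
    K,r,t=cam(c);return cv2.projectPoints(np.asarray(P,float),np.asarray(r,float),np.asarray(t,float),K,None)[0][:,0]
def W(p,L):
    L=np.asarray(L,float);c,s=np.cos(p[2]),np.sin(p[2])
    return np.c_[p[0]+c*L[:,0]-s*L[:,1],p[1]+s*L[:,0]+c*L[:,1],L[:,2]]
def fit(obs,x0): # obs: list (cam, local pts, pix)
    f=lambda p:np.concatenate([(proj(c,W(p,L))-px).ravel() for c,L,px in obs])
    r=least_squares(f,x0,loss='soft_l1');return r.x,f(r.x).reshape(-1,2)
def ray(c,uv,z):
    K,r,t=cam(c);R=cv2.Rodrigues(np.asarray(r,float))[0];o=-R.T@t;d=R.T@np.linalg.inv(K)@[uv[0],uv[1],1];return o+d*(z-o[2])/d[2]
def un(pts,s,ox,oy): return (np.array(pts,float)+.5)/s-.5+[ox,oy]
E
cat > fit1.py <<'E'
from h import *
np.set_printoptions(precision=4,suppress=True)
t=capture('top');s=capture('scene')
Z=.026
T=lambda a,b,z:[a,b,z]
# far-left, far-right, near-right, near-left
tl=[[.082,.04,Z],[.082,-.04,Z],[-.082,-.04,Z],[-.082,.04,Z]]
sl=[[.0665,.065,.058],[.0665,-.065,.058],[-.0665,-.065,.058],[-.0665,.065,.058]]
o=[(t,tl,un([[100,95],[300,58],[358,478],[165,512]],6,220,170)),(s,[tl[2],tl[1],tl[0]],un([[52,208],[430,332],[492,187]],7,255,165))]
for k in (o,o[:1],o[1:]):print('tray',*fit(k,[.6,0,0]))
o=[(t,sl,un([[105,92],[438,85],[453,425],[107,438]],6,310,75)),(s,sl,un([[492,183],[347,460],[50,292],[208,28]],6,280,255))]
for k in (o,o[:1],o[1:]):print('stand',*fit(k,[.8,-.2,0]))
for n,uv,z in(('purple',(351,298),.0),('box',(465,205),.07),('vasetop',(361,95),.133),('hometray grip',(228,150),.05),('pepper',(283,103),.07),('turq',(178,274),.0)):print(n,ray(t,uv,z))
E
python3 fit1.py
```

```text
tray [0.5157 0.0564 0.1694] [[-0.5503 -0.1329]
 [-0.0528  0.432 ]
 [ 1.6319  0.0592]
 [-0.5071  0.0247]
 [-0.2679 -0.2385]
 [-0.07    1.1754]
 [ 0.789  -0.1926]]
tray [0.5159 0.0565 0.1649] [[-0.4117 -0.3262]
 [ 0.1088  0.3879]
 [ 1.4823  0.0653]
 [-0.68   -0.1227]]
tray [0.5148 0.0566 0.1827] [[-0.4805 -0.0779]
 [-0.0046  0.7203]
 [ 0.4938 -0.7346]]
stand [ 0.7419 -0.1674  0.0248] [[-0.211   0.3052]
 [ 1.0283  0.0454]
 [ 0.69    0.3467]
 [ 0.9853 -0.5311]
 [ 1.1337 -0.5438]
 [ 0.8339  0.1173]
 [-0.2664 -1.2213]
 [ 0.0267 -0.6971]]
stand [ 0.7421 -0.1659  0.0242] [[-0.8552  0.232 ]
 [ 0.3809  0.0035]
 [ 0.0017  0.3027]
 [ 0.3005 -0.607 ]]
stand [ 0.7417 -0.1692  0.028 ] [[ 0.6844 -0.1052]
 [ 0.5034  0.7105]
 [-0.7153 -0.5202]
 [-0.5179 -0.1551]]
purple [ 0.3307 -0.1597  0.    ]
box [ 0.5414 -0.4046  0.07  ]
vasetop [ 0.7712 -0.169   0.133 ]
hometray grip [0.6683 0.1261 0.05  ]
pepper [ 0.773  -0.0002  0.07  ]
turq [0.3826 0.2452 0.    ]
```

```bash
cat > go.py <<'E'
import sys,numpy as np
from scipy.spatial.transform import Rotation as R
from station import *
np.set_printoptions(precision=3,suppress=True)
def to(x,y,z,yaw):
    s=read_state();Rc=R.from_rotvec(s['orientation'])
    Rt=R.from_euler('z',yaw)*R.from_euler('x',np.pi)
    return Rc.inv().apply(np.array([x,y,z])-s['eef_pos'])*100,(Rc.inv()*Rt).as_rotvec()
if __name__=='__main__':
    a=[float(v) for v in sys.argv[1:]]
    s=read_state();X=R.from_rotvec(s['orientation']).as_matrix()
    print(s['time'],s['eef_pos'],'yaw',np.arctan2(X[1,0],X[0,0]),'z',X[:,2],'F',s['force'],'gap',s['finger_gap'])
    for i in range(0,len(a),4): print(*to(*a[i:i+4]))
E
python3 go.py .42 -.40 .22 .17  .45 -.2 .2 .17 .452 .045 .17 .17
```

```text
0.2 [ 0.154 -0.657  0.231] yaw 0.230757343469782 z [-0.     0.001 -1.   ] F [-0.199  0.261 -1.369] gap 0.9981252125830068
[ 31.735 -18.921   1.088] [-0.001  0.     0.061]
[ 39.23  -37.702   3.109] [-0.001  0.     0.061]
[ 45.028 -61.504   6.136] [-0.001  0.     0.061]
```

arm_command([
  {"offset": [31.7, -18.9, 1.0], "angular": [0, 0, 0.06], "hand": 1},
  {"offset": [31.7, -18.9, 1.0], "angular": [0, 0, 0.06], "hand": 1},
  {"offset": [31.7, -18.9, 1.0], "angular": [0, 0, 0.06], "hand": 1},
  {"offset": [31.7, -18.9, 1.0], "angular": [0, 0, 0.06], "hand": 1},
  {"offset": [31.7, -18.9, 1.0], "angular": [0, 0, 0.06], "hand": 1},
])

```text
time: 0.62
eef_pos: [0.3051, -0.5106, 0.2253]
orientation: [-3.129, -0.267, 0.0]
force: [1.6, 0.2, 0.1]
finger_gap: 1.0
```

```bash
python3 go.py .42 -.40 .22 .17  .45 -.2 .2 .17 .452 .045 .17 .17
```

```text
0.6167 [ 0.305 -0.511  0.225] yaw 0.17048973909684187 z [-0.     0.001 -1.   ] F [1.613 0.157 0.081] gap 0.999658809324626
[13.202 -8.951  0.54 ] [-0.001  0.     0.   ]
[ 19.552 -28.149   2.563] [-0.001  0.     0.   ]
[ 23.907 -52.257   5.593] [-0.001  0.     0.   ]
```

arm_command([
  {"offset": [13.2, -9.0, 0.5], "angular": [0, 0, 0], "hand": 1},
  {"offset": [13.2, -9.0, 0.5], "angular": [0, 0, 0], "hand": 1},
  {"offset": [13.2, -9.0, 0.5], "angular": [0, 0, 0], "hand": 1},
  {"offset": [19.5, -28.1, 2.5], "angular": [0, 0, 0], "hand": 1},
  {"offset": [19.5, -28.1, 2.5], "angular": [0, 0, 0], "hand": 1},
])

```text
time: 1.03
eef_pos: [0.4151, -0.3426, 0.2138]
orientation: [-3.129, -0.269, -0.001]
force: [0.5, 0.5, -0.0]
finger_gap: 1.004
```

```bash
python3 go.py  .45 -.2 .2 .17 .452 .045 .17 .17
```

```text
1.0333 [ 0.415 -0.343  0.214] yaw 0.17150130436437563 z [ 0.     0.001 -1.   ] F [ 0.536  0.531 -0.049] gap 1.0035116524199608
[  5.869 -13.457   1.401] [-0.001 -0.001  0.002]
[ 10.245 -37.559   4.433] [-0.001 -0.001  0.002]
```

arm_command([
  {"offset": [5.9, -13.5, 1.4], "angular": [0, 0, 0], "hand": 1},
  {"offset": [5.9, -13.5, 1.4], "angular": [0, 0, 0], "hand": 1},
  {"offset": [5.9, -13.5, 1.4], "angular": [0, 0, 0], "hand": 1},
  {"offset": [10.2, -37.6, 4.4], "angular": [0, 0, 0], "hand": 1},
  {"offset": [10.2, -37.6, 4.4], "angular": [0, 0, 0], "hand": 1},
])

```text
time: 1.45
eef_pos: [0.4465, -0.1391, 0.1925]
orientation: [-3.129, -0.269, -0.002]
force: [1.1, -0.3, 1.2]
finger_gap: 1.002
```

```bash
python3 go.py .452 .045 .17 .17
```

```text
1.45 [ 0.447 -0.139  0.192] yaw 0.17163901697159623 z [ 0.001  0.001 -1.   ] F [ 1.144 -0.317  1.166] gap 1.0015823386601912
[  3.684 -18.048   2.268] [-0.001 -0.001  0.002]
```

arm_command([
  {"offset": [3.7, -18.0, 2.3], "angular": [0, 0, 0], "hand": 1},
  {"offset": [3.7, -18.0, 2.3], "angular": [0, 0, 0], "hand": 1},
  {"offset": [3.7, -18.0, 2.3], "angular": [0, 0, 0], "hand": 1},
  {"offset": [3.7, -18.0, 2.3], "angular": [0, 0, 0], "hand": 1},
  {"offset": [3.7, -18.0, 2.3], "angular": [0, 0, 0], "hand": 1},
])

```text
time: 1.87
eef_pos: [0.4516, 0.0498, 0.1696]
orientation: [-3.126, -0.279, -0.002]
force: [-0.0, -0.5, -0.1]
finger_gap: 1.002
```

```bash
python3 go.py .4505 .045 .15 .172; python3 - <<'E'
from h import *
c=capture('wrist');im=c['image'][:,:,::-1].copy();cv2.imwrite('pics/w1.png',im)
print(read_state()['joint_positions'])
for p in ([.5155,.0565,.172],):
  L=[[-.054,.008,.075],[-.054,-.008,.075],[-.078,-.008,.075],[-.078,.008,.075],[-.082,.04,.026],[-.082,-.04,.026],[.082,-.04,.026],[.082,.04,.026]]
  q=proj(c,W(p,L));print(q.round(1))
  for u in q: cv2.circle(im,tuple(int(round(v)) for v in u),3,(0,255,0),1)
cv2.imwrite('pics/w1o.png',im)
E
```

```text
1.8667 [0.452 0.05  0.17 ] yaw 0.17785021075062418 z [ 0.001  0.003 -1.   ] F [-0.032 -0.534 -0.107] gap 1.001975642523817
[-0.193  0.462  1.962] [-0.003 -0.002  0.006]
[ 0.19709316  0.21489748 -0.45568891  2.08517892  0.11800536  0.86397916
 -1.71505347]
[[278.6 200. ]
 [297.5 200.1]
 [297.  226.8]
 [278.5 226.6]
 [248.4 213.4]
 [325.8 213.9]
 [335.1  34.3]
 [242.9  33.7]]
```

View pics/w1o.png

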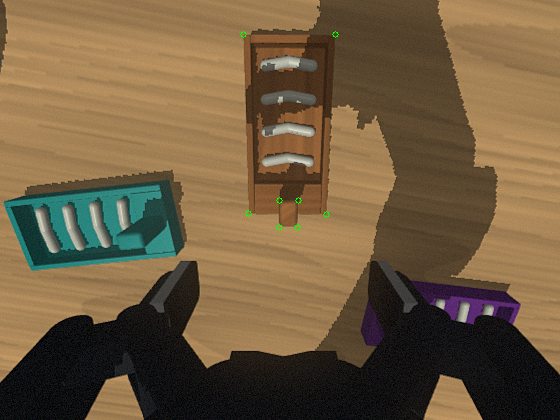

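arm_command([
  {"offset": [-0.2, 0.5, 5], "angular": [0, 0, 0], "hand": 1},
  {"offset": [-0.2, 0.5, 9], "angular": [0, 0, 0], "hand": 1},
  {"offset": [-0.2, 0.5, 12], "angular": [0, 0, 0], "hand": 1},
  {"offset": [-0.2, 0.5, 12], "angular": [0, 0, 0], "hand": 1},
  {"offset": [-0.2, 0.5, 12], "angular": [0, 0, 0], "hand": 1},
])

```text
time: 2.33
eef_pos: [0.4495, 0.0474, 0.0485]
orientation: [-3.124, -0.285, 0.004]
force: [0.3, -0.6, 1.6]
finger_gap: 0.999
```

```bash
python3 go.py .4505 .0452 .037 .172
```

```text
2.3333 [0.449 0.047 0.049] yaw 0.18201444679881904 z [-0.003  0.004 -1.   ] F [ 0.296 -0.557  1.556] gap 0.9985771226824248
[0.063 0.24  1.153] [-0.005  0.002  0.01 ]
```

arm_command([
  {"offset": [0.1, 0.25, 1.1], "angular": [-0.005, 0.002, 0.01], "hand": 1},
  {"offset": [0.1, 0.25, 1.1], "angular": [-0.005, 0.002, 0.01], "hand": 1},
  {"offset": [0.1, 0.25, 1.1], "angular": [-0.005, 0.002, 0.01], "hand": 0.6},
  {"offset": [0.1, 0.25, 1.1], "angular": [-0.005, 0.002, 0.01], "hand": 0.4},
  {"offset": [0.1, 0.25, 1.1], "angular": [-0.005, 0.002, 0.01], "hand": 0.35},
])

```text
time: 2.75
eef_pos: [0.4517, 0.0452, 0.0387]
orientation: [3.13, 0.27, 0.003]
force: [0.5, 0.3, -0.1]
finger_gap: 0.603
```

```bash
python3 go.py .4505 .0452 .037 .172;python3 - <<'E'
from h import *
c=capture('wrist');im=c['image'][:,:,::-1].copy();cv2.imwrite('pics/w2.png',im)
E
```

```text
2.75 [0.452 0.045 0.039] yaw 0.17180542763955592 z [ 0.002 -0.    -1.   ] F [ 0.51   0.32  -0.141] gap 0.6031684496356967
[-0.122 -0.024  0.168] [ 0.    -0.002 -0.   ]
```

View pics/w2.png

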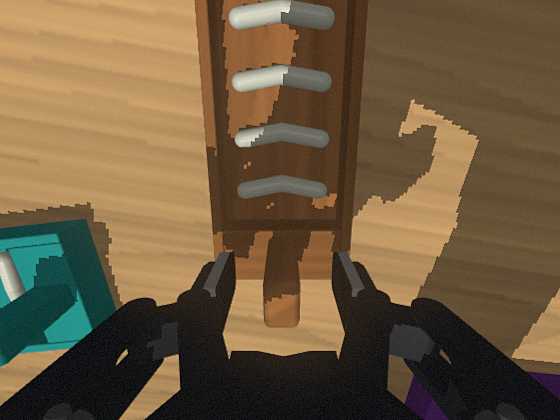

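arm_command([
  {"offset": [-0.1, 0, 0.1], "angular": [0, 0, 0], "hand": 0},
  {"offset": [-0.1, 0, 0.1], "angular": [0, 0, 0], "hand": 0},
  {"offset": [-0.1, 0, 0.1], "angular": [0, 0, 0], "hand": 0},
  {"offset": [-0.1, 0, 0.1], "angular": [0, 0, 0], "hand": 0},
  {"offset": [-0.1, 0, 0.1], "angular": [0, 0, 0], "hand": 0},
])

```text
time: 3.22
eef_pos: [0.4506, 0.0451, 0.0379]
orientation: [3.13, 0.27, 0.003]
force: [-1.6, -0.2, 6.6]
finger_gap: 0.179
```

arm_command([
  {"offset": [0, 0, 0], "angular": [0, 0, 0], "hand": 0},
  {"offset": [0, 0, 0], "angular": [0, 0, 0], "hand": 0},
  {"offset": [0, 0, 0], "angular": [0, 0, 0], "hand": 0},
])

```text
time: 3.47
eef_pos: [0.4506, 0.0451, 0.0379]
orientation: [3.129, 0.27, 0.003]
force: [0.2, -0.7, 3.6]
finger_gap: 0.18
```

```bash
python3 go.py .50 -.172 .037 .025;python3 - <<'E'
from h import *
c=capture('wrist');im=c['image'][:,:,::-1].copy();cv2.imwrite('pics/w3.png',im)
E
```

```text
3.4667 [0.451 0.045 0.038] yaw 0.17215394665015485 z [ 0.002 -0.    -1.   ] F [ 0.229 -0.677  3.596] gap 0.180044175616046
[ 1.143 22.236  0.105] [ 0.    -0.002  0.147]
```

View pics/w3.png

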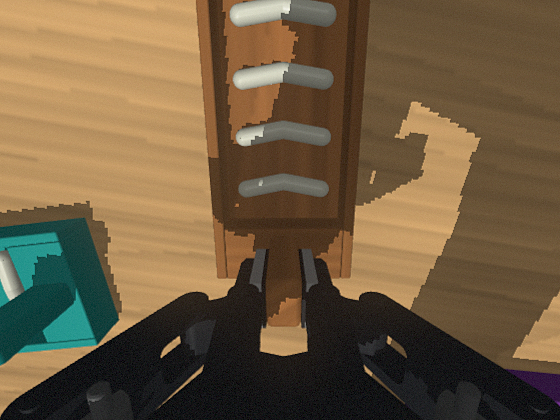

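arm_command([
  {"offset": [0.1, 1.5, 0], "angular": [0, 0, 0.015], "hand": 0},
  {"offset": [0.2, 3.5, 0], "angular": [0, 0, 0.03], "hand": 0},
  {"offset": [0.3, 6, 0], "angular": [0, 0, 0.045], "hand": 0},
  {"offset": [0.4, 8.5, 0], "angular": [0, 0, 0.06], "hand": 0},
  {"offset": [0.5, 11, 0], "angular": [0, 0, 0.075], "hand": 0},
])

```text
time: 3.93
eef_pos: [0.4746, -0.0622, 0.0379]
orientation: [-3.137, -0.155, -0.003]
force: [-0.3, 2.5, 1.1]
finger_gap: 0.177
```

```bash
python3 go.py .50 -.172 .038 .025
```

```text
3.9333 [ 0.475 -0.062  0.038] yaw 0.09849772970559932 z [ 0.002  0.001 -1.   ] F [-0.349  2.487  1.093] gap 0.1772174220087605
[ 1.445 11.175 -0.012] [-0.001 -0.002  0.073]
```

arm_command([
  {"offset": [0.3, 2.5, 0], "angular": [0, 0, 0.02], "hand": 0},
  {"offset": [0.6, 5, 0], "angular": [0, 0, 0.04], "hand": 0},
  {"offset": [0.9, 7.5, 0], "angular": [0, 0, 0.06], "hand": 0},
  {"offset": [1.2, 10, 0], "angular": [0, 0, 0.073], "hand": 0},
  {"offset": [1.4, 11.2, 0], "angular": [0, 0, 0.073], "hand": 0},
])

```text
time: 4.35
eef_pos: [0.4999, -0.175, 0.0379]
orientation: [-3.141, -0.035, -0.004]
force: [-1.6, 3.5, 5.8]
finger_gap: 0.182
```

arm_command([
  {"offset": [0, 0, 0], "angular": [0, 0, 0], "hand": 0},
])

```text
time: 4.43
eef_pos: [0.5005, -0.1774, 0.0379]
orientation: [3.141, 0.03, 0.005]
force: [0.2, -0.9, 2.1]
finger_gap: 0.183
```

```bash
python3 go.py .50 -.172 .038 .025 .6475 -.1697 .038 .025;python3 - <<'E'
from h import *
for n in('top','wrist','scene'):
  c=capture(n);im=c['image'][:,:,::-1].copy()
  if n=='top': im=cv2.resize(im[70:300,250:450],None,fx=2.6,fy=2.6,interpolation=cv2.INTER_CUBIC)
  if n=='scene': im=cv2.resize(im[170:350,180:390],None,fx=3.3,fy=3.3,interpolation=cv2.INTER_CUBIC)
  cv2.imwrite(f'pics/{n}4.png',im)
E
```

```text
4.4333 [ 0.501 -0.177  0.038] yaw 0.01890066068048266 z [ 0.003 -0.001 -1.   ] F [ 0.186 -0.919  2.126] gap 0.1832039071676813
[-0.041 -0.539 -0.01 ] [ 0.001 -0.003 -0.006]
[14.71  -0.491  0.039] [ 0.001 -0.003 -0.006]
```

View pics/top4.png

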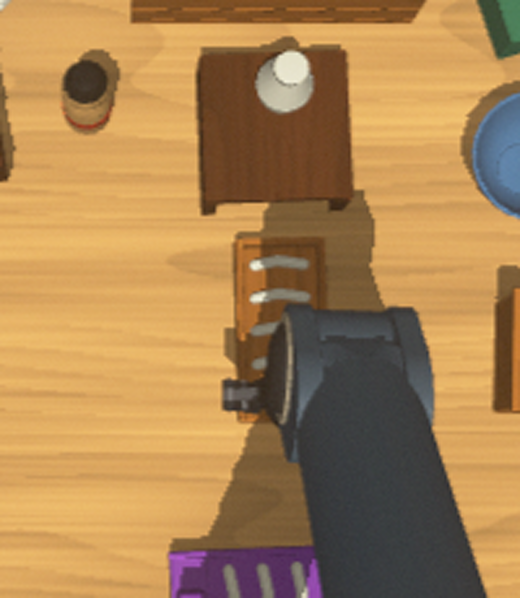

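View pics/wrist4.png

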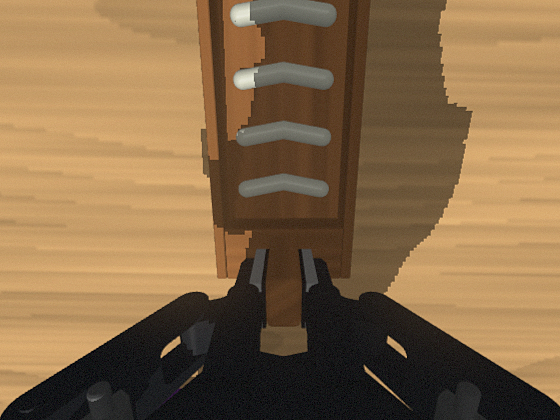

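View pics/scene4.png

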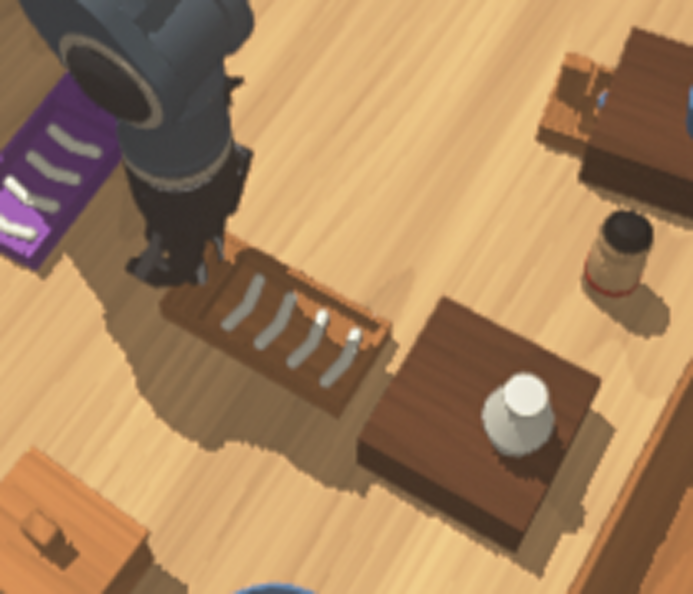

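```bash
python3 - <<'E'
from h import *
t=capture('top')
u=lambda x,y:((x+.5)/2.6-.5+250,(y+.5)/2.6-.5+70)
for p,z in(((236,238),.026),((323,238),.026),((200,205),.058),((351,198),.058)):print(ray(t,u(*p),z).round(4))
E
python3 go.py .50 -.172 .038 .025 .6475 -.1697 .038 .025
```

```text
[ 0.6473 -0.1342  0.026 ]
[ 0.6475 -0.2119  0.026 ]
[ 0.6704 -0.1     0.058 ]
[ 0.6769 -0.2316  0.058 ]
4.6333 [ 0.5   -0.175  0.038] yaw 0.022844250769059434 z [ 0.003 -0.    -1.   ] F [ 1.208 -2.449  0.654] gap 0.18090709140749228
[ 0.02  -0.26  -0.009] [ 0.    -0.003 -0.002]
[14.771 -0.153  0.028] [ 0.    -0.003 -0.002]
```

arm_command([
  {"offset": [0.5, -0.3, 0], "angular": [0, 0, -0.002], "hand": 0},
  {"offset": [2, -0.3, 0], "angular": [0, 0, -0.002], "hand": 0},
  {"offset": [4, -0.3, 0], "angular": [0, 0, -0.002], "hand": 0},
  {"offset": [6, -0.3, 0], "angular": [0, 0, -0.002], "hand": 0},
  {"offset": [7, -0.3, 0], "angular": [0, 0, -0.002], "hand": 0},
])

```text
time: 5.05
eef_pos: [0.5708, -0.1676, 0.0379]
orientation: [-3.14, -0.044, -0.003]
force: [-4.6, 0.4, 9.2]
finger_gap: 0.181
```

```bash
python3 go.py .6475 -.1697 .038 .025;python3 - <<'E'
from h import *
for n in('top','wrist'):
  c=capture(n);im=c['image'][:,:,::-1].copy()
  if n=='top': im=cv2.resize(im[70:270,300:420],None,fx=3,fy=3,interpolation=cv2.INTER_CUBIC)
  cv2.imwrite(f'pics/{n}5.png',im)
E
```

```text
5.05 [ 0.571 -0.168  0.038] yaw 0.027758807835558973 z [ 0.002  0.001 -1.   ] F [-4.568  0.424  9.167] gap 0.18125556075570318
[7.662 0.423 0.002] [-0.001 -0.002  0.003]
```

View pics/wrist5.png

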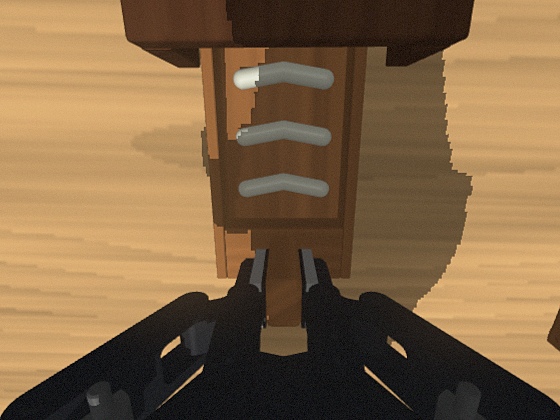

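View pics/top5.png

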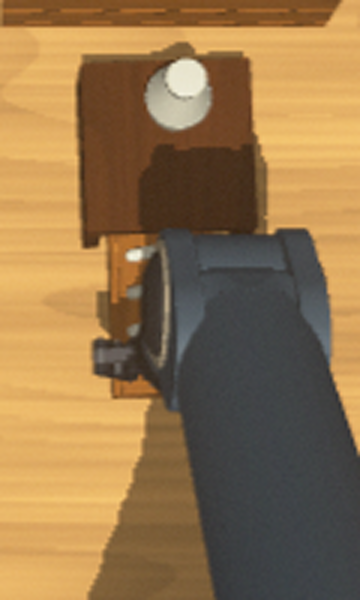

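arm_command([
  {"offset": [1.5, 0.2, 0], "angular": [0, 0, 0.003], "hand": 0},
  {"offset": [3, 0.35, 0], "angular": [0, 0, 0.003], "hand": 0},
  {"offset": [4.5, 0.35, 0], "angular": [0, 0, 0.003], "hand": 0},
  {"offset": [5.6, 0.35, 0], "angular": [0, 0, 0.003], "hand": 0},
  {"offset": [6, 0.35, 0], "angular": [0, 0, 0.003], "hand": 0},
])

```text
time: 5.57
eef_pos: [0.6306, -0.1689, 0.0379]
orientation: [-3.14, -0.041, -0.002]
force: [-5.0, 1.0, 6.8]
finger_gap: 0.179
```

```bash
python3 go.py .6475 -.1697 .038 .025;python3 - <<'E'
from h import *
for n in('wrist',):
  c=capture(n);im=c['image'][:,:,::-1].copy()
  cv2.imwrite(f'pics/{n}6.png',im)
E
```

```text
5.5667 [ 0.631 -0.169  0.038] yaw 0.025849457291089735 z [ 0.001  0.001 -1.   ] F [-5.042  0.963  6.846] gap 0.1791836450691106
[ 1.691  0.129 -0.007] [-0.001 -0.001  0.001]
```

View pics/wrist6.png

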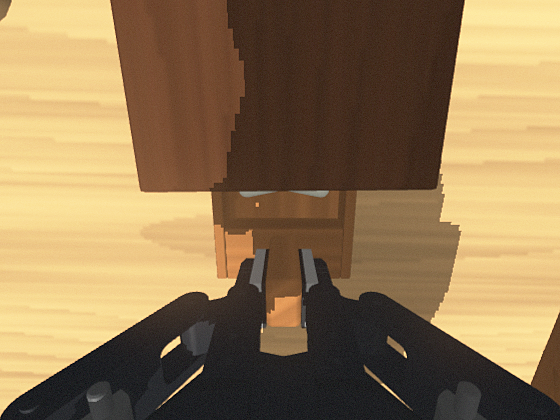

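arm_command([
  {"offset": [0.5, 0.1, 0], "angular": [0, 0, 0], "hand": 0},
  {"offset": [0.9, 0.1, 0], "angular": [0, 0, 0], "hand": 0},
  {"offset": [1.2, 0.1, 0], "angular": [0, 0, 0], "hand": 0},
  {"offset": [1.4, 0.1, 0], "angular": [0, 0, 0], "hand": 0},
])

```text
time: 5.95
eef_pos: [0.643, -0.1695, 0.0379]
orientation: [-3.14, -0.04, 0.002]
force: [-4.8, 0.9, 5.6]
finger_gap: 0.182
```

arm_command([
  {"offset": [0.1, 0, 0], "angular": [0, 0, 0], "hand": 0},
  {"offset": [0.2, 0, 0], "angular": [0, 0, 0], "hand": 0},
])

```text
time: 6.12
eef_pos: [0.6436, -0.1695, 0.0379]
orientation: [-3.14, -0.04, 0.005]
force: [-5.5, 0.7, 5.1]
finger_gap: 0.181
```

arm_command([
  {"offset": [0.1, 0, 0], "angular": [0, 0, 0], "hand": 0},
  {"offset": [0.15, 0, 0], "angular": [0, 0, 0], "hand": 0},
])

```text
time: 6.28
eef_pos: [0.6443, -0.1695, 0.0379]
orientation: [-3.14, -0.04, 0.007]
force: [-4.4, -0.6, 3.9]
finger_gap: 0.181
```

arm_command([
  {"offset": [0.15, 0, 0], "angular": [0, 0, 0], "hand": 0},
  {"offset": [0.2, 0, 0], "angular": [0, 0, 0], "hand": 0},
  {"offset": [0.2, 0, 0], "angular": [0, 0, 0], "hand": 0},
])

```text
time: 6.53
eef_pos: [0.6464, -0.1695, 0.0379]
orientation: [-3.14, -0.04, 0.007]
force: [-4.4, -0.3, 3.5]
finger_gap: 0.182
```

```bash
python3 go.py .6475 -.1697 .038 .025;python3 - <<'E'
from h import *
for n in('wrist',):
  c=capture(n);im=c['image'][:,:,::-1].copy()
  cv2.imwrite(f'pics/{n}7.png',im)
E
```

```text
6.5333 [ 0.646 -0.17   0.038] yaw 0.025452303615566777 z [-0.004  0.001 -1.   ] F [-4.419 -0.257  3.546] gap 0.18150342199871372
[ 0.113  0.022 -0.006] [-0.001  0.004  0.   ]
```

View pics/wrist7.png

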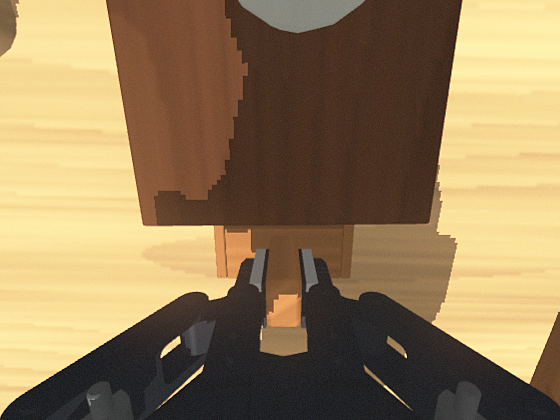

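arm_command([
  {"offset": [0.15, 0, 0], "angular": [0, 0.002, 0], "hand": 0},
  {"offset": [0.2, 0, 0], "angular": [0, 0.002, 0], "hand": 0},
  {"offset": [0.2, 0, 0], "angular": [0, 0.002, 0], "hand": 0},
])

```text
time: 6.83
eef_pos: [0.6476, -0.1695, 0.0379]
orientation: [-3.14, -0.04, 0.007]
force: [-5.2, -0.6, 6.2]
finger_gap: 0.176
```

arm_command([
  {"offset": [0.15, 0, 0], "angular": [0, 0, 0], "hand": 0},
  {"offset": [0.2, 0, 0], "angular": [0, 0, 0], "hand": 0},
  {"offset": [0.2, 0, 0], "angular": [0, 0, 0], "hand": 0},
])

```text
time: 7.08
eef_pos: [0.6475, -0.1695, 0.0379]
orientation: [-3.14, -0.04, 0.014]
force: [-10.2, -0.0, 8.7]
finger_gap: 0.18
```

arm_command([
  {"offset": [0.2, 0, 0], "angular": [0, 0.005, 0], "hand": 0},
  {"offset": [0.3, 0, 0], "angular": [0, 0.005, 0], "hand": 0},
  {"offset": [0.3, 0, 0], "angular": [0, 0.005, 0], "hand": 0},
])

```text
time: 7.33
eef_pos: [0.6475, -0.1695, 0.0379]
orientation: [-3.14, -0.04, 0.017]
force: [-13.1, 0.8, 10.7]
finger_gap: 0.181
```

```bash
python3 go.py .6475 -.1697 .038 .025;python3 - <<'E'
from h import *
for n in('wrist','top','scene'):
  c=capture(n);im=c['image'][:,:,::-1].copy()
  if n=='top': im=cv2.resize(im[70:270,300:420],None,fx=3,fy=3,interpolation=cv2.INTER_CUBIC)
  if n=='scene': im=cv2.resize(im[200:350,250:400],None,fx=4,fy=4,interpolation=cv2.INTER_CUBIC)
  cv2.imwrite(f'pics/{n}8.png',im)
E
```

```text
7.3333 [ 0.647 -0.17   0.038] yaw 0.025504915735148345 z [-0.011  0.001 -1.   ] F [-13.08    0.827  10.732] gap 0.18122748677670264
[-0.     0.016 -0.011] [-0.001  0.011  0.   ]
```

View pics/wrist8.png

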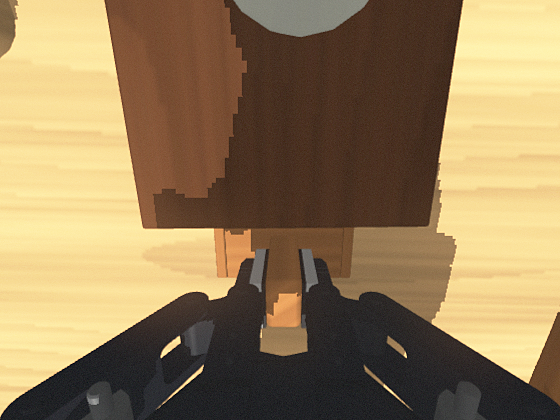

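View pics/scene8.png

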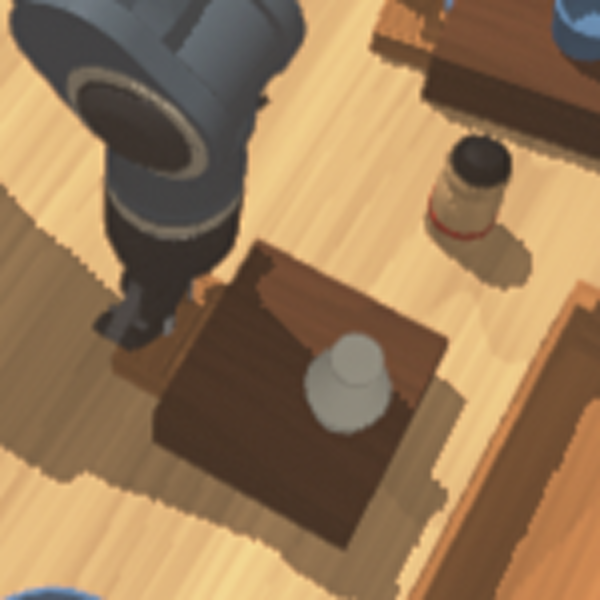

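arm_command([
  {"offset": [0, 0, 0], "angular": [0, 0, 0], "hand": 0},
  {"offset": [0, 0, 0], "angular": [0, 0, 0], "hand": 0.3},
  {"offset": [0, 0, 0], "angular": [0, 0, 0], "hand": 0.45},
  {"offset": [0, 0, 0], "angular": [0, 0, 0], "hand": 0.55},
  {"offset": [0, 0, 0], "angular": [0, 0, 0], "hand": 0.55},
])

```text
time: 7.9
eef_pos: [0.6481, -0.1693, 0.0377]
orientation: [-3.14, -0.04, 0.015]
force: [-0.6, -0.6, -0.3]
finger_gap: 0.549
```

```bash
python3 go.py .6475 -.1697 .038 .025;python3 - <<'E'
from h import *
for n in('wrist',):
  c=capture(n);im=c['image'][:,:,::-1].copy()
  cv2.imwrite(f'pics/{n}9.png',im)
E
```

```text
7.9 [ 0.648 -0.169  0.038] yaw 0.025697963893706124 z [-0.009  0.001 -1.   ] F [-0.645 -0.61  -0.256] gap 0.5494146511517556
[-0.065  0.041 -0.031] [-0.002  0.009  0.001]
```

View pics/wrist9.png

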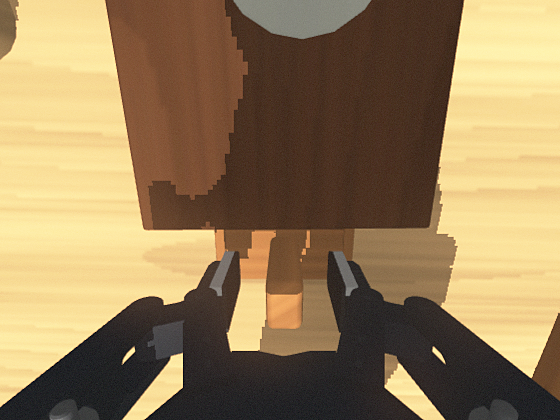

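Released; the grip stands free between the fingers. Raising straight up, then back.

arm_command([
  {"offset": [-0.1, 0, -1.5], "angular": [0, 0.009, 0], "hand": 0.55},
  {"offset": [-0.1, 0, -4], "angular": [0, 0.009, 0], "hand": 0.55},
  {"offset": [-0.1, 0, -8], "angular": [0, 0.009, 0], "hand": 0.55},
  {"offset": [-0.1, 0, -12], "angular": [0, 0.009, 0], "hand": 0.55},
  {"offset": [-0.1, 0, -16], "angular": [0, 0.009, 0], "hand": 0.55},
])

```text
time: 8.37
eef_pos: [0.6484, -0.1693, 0.2005]
orientation: [-3.14, -0.041, -0.0]
force: [1.9, 0.2, 0.5]
finger_gap: 0.55
```

arm_command([
  {"offset": [-4, 0, -2], "angular": [0, 0, 0], "hand": 0.55},
  {"offset": [-8, 0, -3], "angular": [0, 0, 0], "hand": 0.55},
  {"offset": [-12, 0, -3], "angular": [0, 0, 0], "hand": 0.55},
  {"offset": [-15, 0, -3], "angular": [0, 0, 0], "hand": 0.55},
  {"offset": [-15, 0, -3], "angular": [0, 0, 0], "hand": 0.55},
])

```text
time: 8.78
eef_pos: [0.4919, -0.1741, 0.2314]
orientation: [3.14, 0.036, -0.006]
force: [-0.3, 0.5, -0.8]
finger_gap: 0.547
```

```bash
python3 go.py .6475 -.1697 .038 .025;python3 - <<'E'
from h import *
for n in('wrist','top','scene'):
  c=capture(n);im=c['image'][:,:,::-1].copy()
  L=[[-.054,.008,.075],[-.054,-.008,.075],[-.078,-.008,.075],[-.078,.008,.075],[-.082,.04,.026],[-.082,-.04,.026]]
  q=proj(c,W([.7135,-.1677,.025],L)); print(n,q.round(1).tolist())
  if n!='wrist': cv2.imwrite(f'pics/{n}10.png',im)
  if n=='wrist':
    for u in q: cv2.circle(im,tuple(int(round(v)) for v in u),2,(0,255,0),1)
    cv2.imwrite(f'pics/{n}10.png',im)
E
```

```text
8.7833 [ 0.492 -0.174  0.231] yaw 0.02280483461542982 z [-0.004 -0.001 -1.   ] F [-0.313  0.51  -0.787] gap 0.5474113464139191
[15.631 -0.103 19.281] [ 0.001  0.004 -0.002]
wrist [[271.9, 9.3], [290.0, 9.2], [289.8, 39.9], [272.3, 39.9], [244.1, 55.9], [318.6, 55.7]]
top [[354.5, 151.8], [361.6, 151.7], [362.0, 162.3], [354.8, 162.4], [338.6, 168.3], [373.1, 167.6]]
scene [[297.6, 270.9], [294.3, 276.3], [285.6, 271.5], [289.0, 266.2], [293.8, 263.3], [277.5, 288.9]]
```

View pics/wrist10.png

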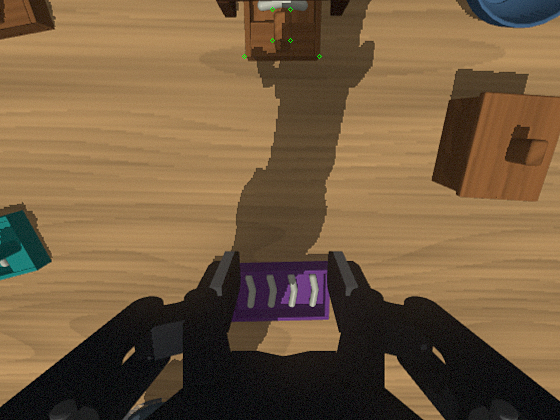

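View pics/top10.png

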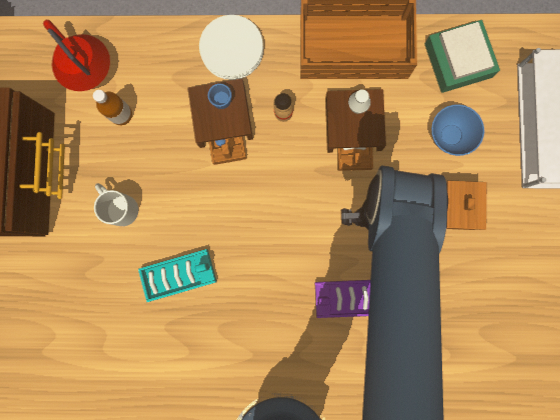

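View pics/scene10.png

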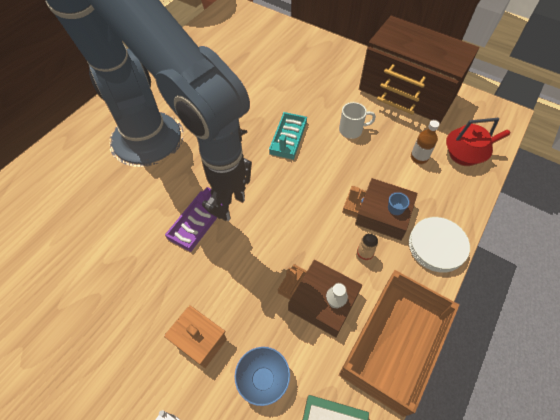

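```bash
python3 - <<'E'
import cv2
t=cv2.imread('pics/top10.png')
a=cv2.resize(t[80:180,320:395],None,fx=7.5,fy=7.5,interpolation=cv2.INTER_CUBIC)[-560:];cv2.imwrite('pics/c10.png',a)
w=cv2.imread('pics/wrist10.png')
a=cv2.resize(w[0:75,210:360],None,fx=5,fy=5,interpolation=cv2.INTER_CUBIC);cv2.imwrite('pics/d10.png',a)
s=cv2.imread('pics/scene10.png')
a=cv2.resize(s[245:340,265:375],None,fx=6,fy=6,interpolation=cv2.INTER_CUBIC);cv2.imwrite('pics/e10.png',a)
E
```

```text
(no output)
```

View pics/c10.png

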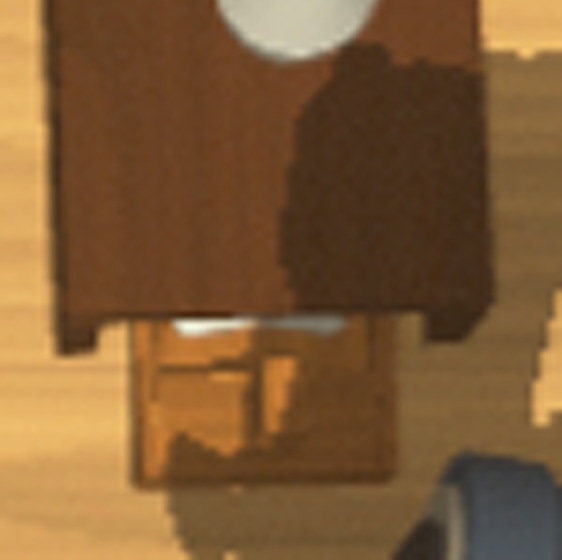

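View pics/d10.png

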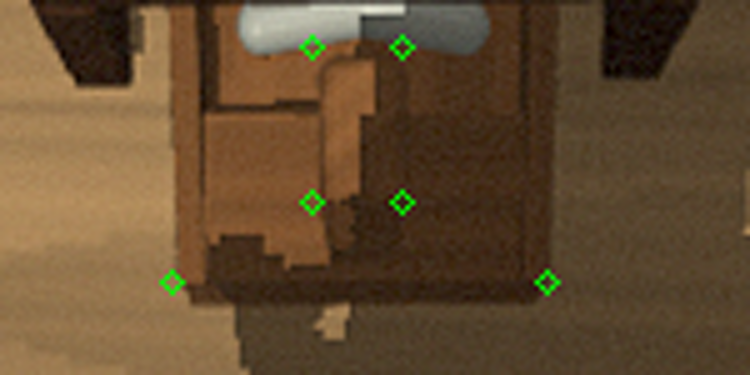

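View pics/e10.png

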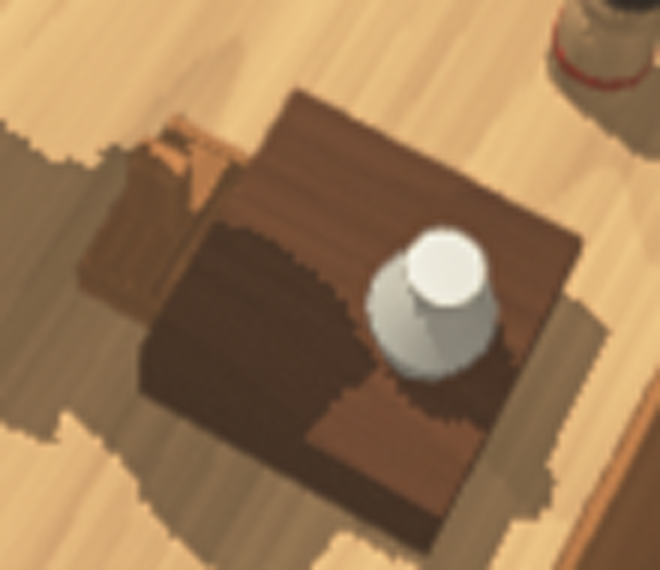

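```bash
python3 - <<'E'
from h import *
np.set_printoptions(precision=4,suppress=True)
t=capture('top');s=capture('scene');w=capture('wrist')
a=un([[135,487+190],[397,482+190]],7.5,320,80)
N=[[-.082,.04,0],[-.082,-.04,0]];M=[[-.082,.04,.026],[-.082,-.04,.026]]
wr=un([[180,284],[547,286]],5,210,0)
print([ray(t,u,0) for u in a],[ray(w,u,.026) for u in wr])
print(ray(s,un([[78,270]],6,265,245)[0],.026),'near-right rim, scene')
print('expected',W([.7135,-.1677,.025],M))
f=lambda p:p
# stand front roof edge, and home tray vs its stand for comparison
for u in un([[62,318+190],[490,305+190]],7.5,320,80):print('roof front',ray(t,u,.058))
E
```

```text
[array([ 0.6315, -0.1297,  0.    ]), array([ 0.6334, -0.2124,  0.    ])] [array([ 0.6391, -0.1291,  0.026 ]), array([ 0.6408, -0.2081,  0.026 ])]
[ 0.6337 -0.2111  0.026 ] near-right rim, scene
expected [[ 0.6305 -0.1298  0.026 ]
 [ 0.6325 -0.2097  0.026 ]]
roof front [ 0.6733 -0.1027  0.058 ]
roof front [ 0.6775 -0.232   0.058 ]
```

```bash
python3 - <<'E'
from station import *
s=read_state();print(s['time'],s['force'],abs(s['joint_velocities']).max());print(hand_in())
E
```

```text
9.0833 [ 0.14609676  0.37640705 -0.99686214] 0.007794964166139581
the job is handed in; nothing more can be done
None
```

I gripped the loose wooden tray by its upright grip and slid it, far end first, under the empty stand (the one with the vase). I pushed it in until it stopped, let go, raised the gripper clear and handed the job in at 9.1 s.

- **Fully in:** The tool stopped at x = 0.6475 m, where the stop was calculated to be. The push force there rose from about 5 to 13 N with no further movement.
- **Position afterwards:** In the top view the tray's near end is within about 1 mm of the calculated place, and in the scene view within about 2 mm. The grip sticks out in front.
- **Left alone:** The other tray, the trinket box and the vase look unmoved in the last pictures, and the gripper touches nothing.
- **Disagreement:** One reading from the wrist camera put the near end about 8 mm too far in. It used pixels from an earlier picture while the arm was still settling. The outline overlaid on that earlier picture fitted, so I set the reading aside.
- **Not seen:** The contact with the stop itself is hidden under the roof, so it rests on the force and the position.

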